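# Sweep the knife fittings off the board into the catch tray

## Robot

A 6-joint arm with a two-finger parallel gripper is mounted at the origin on the work surface. World frame = base frame: x ahead of the robot, y to its left, z up, the work surface at z = 0. Lengths are in mm, angles in rad, forces in N, time in s.
With the tool pointing down it reaches from about 300 to 875 mm from the base axis. Payload 4.2 kg.
Tool frame: the origin (TCP) lies at the very end of the fingers, on their centre line; the grasp point (between the pads) lies 19 mm behind it (ctrl.grip_point_offset is the distance from the TCP to the grasp point, in mm); z points along the fingers, y is the line along which they close (so a half turn about z gives the same grasp; the last joint's range is limited). The gripper opens to 85 mm and grips with 20 to 120 N. Pads are 22 mm wide; open, the fingers measure 114 mm over their backs; the gripper's body (76 mm by 85 mm) begins 54 mm behind the grasp point. The pads swing forward as they close: fully open they stand 13 mm farther back than shut.
Start: joints at [-1.356, 0.32, 1.565, -0, 1.257, -0.02], TCP at [133.775, -559.237, 231.338] pointing down, gripper open.
Joint ranges: [-3.11, 3.11], [-0.84, 2.01], [0.21, 2.61], [-1.34, 4.49], [0.05, 2.63], [-2.56, 2.56]. Speed limits (rad/s): [2.57, 2.57, 3.14, 3.14, 3.14, 3.14].

## Interface

Orientations are given as a rotation vector (axis times angle).
In Python, from plant import telemetry, optics, workorder, ctrl gives the robot as it stands.
- The arm moves only by the tool drive_tool, never from a script. Its argument "plan" is one flat list of numbers, 6 for each row, row after row: the shift along the tool's x, y, z as a fraction of full scale, then the turn, a rotation vector about the tool's x, y, z as a fraction of full scale. In form: [x, y, z, rx, ry, rz, x, y, z, rx, ry, rz, ...]. A call has 1 to 8 rows; each row shifts and turns the commanded pose from where the row before left it, along the tool's axes as they then stand; what a row does not reach is not made up. Full scale, the value 1, is 0.5 m for a shift and 45 degrees for a turn. A row lasts 1/12 s, in which the tool goes at most 41.7 mm and 7.16 degrees, less where a joint would pass 70% of its speed; a pose out of reach is approached as far as the arm can. A call with a number of a shift or a turn outside -1 to 1 is refused whole. A call with a gripper value outside its range is refused whole. "fingers" is the opening, from 0 (shut) to 1 (fully open), set as the call begins (left out, the last holds). The fingers move at their own pace and stop on an object; "newtons" is the grip in N (left out, the last holds). Time passes only in rows, so rows that do not move let the fingers close. It gives the time, the measured TCP pose, the force, the opening and the grip force at its end, in the units of the state.
- telemetry.sense(): the state, without advancing time (a new reading comes with each control period).
- optics.get_image(name): name is "side" or "top" or "wrist"; returns a dict with "img" (384x512x3 uint8, red, green, blue), "mtx" (3x3 intrinsics, pixels), "rvec" (rotation vector, rad) and "tvec" (3), from world to camera coordinates, as OpenCV has them. Camera axes: x right, y down, z forward; pixel columns grow to the right and rows downward; lengths in mm; the calibration is good to about 2 mm. A picture is of the moment at which its call begins. There is no depth.
- workorder.job_done(): hands the job in; it is judged then, once.
The state is a dict: "clock": time; "joint_positions": joint angles; "joint_velocities": joint speeds; "effort": joint torques, N m; "eef_pos": TCP position; "eef_rot": TCP orientation; "force": force on the tool from outside, world axes, zero at the start; "wrist_torque": the same for the moment, N m; "finger_gap": finger opening in mm; "gripper_force": force on a finger pad.
Only numpy, scipy, OpenCV 4.12 (cv2) and the standard library are available. Lean on these libraries where they do the work, as an engineer would, in place of code of your own. Each camera call takes 0.05 s, during which the arm holds its last target. There are 200 camera calls.

## Task

Clear the fitting board: with the fingertips, push the brass bolster block, the copper ferrule ring and the steel pommel cap along the board and over its edge, so that all three lie in the black catch tray attached to the board. Only push them, never pick them up or lift them, and leave the amber jar standing on the board and the anvil, glue bottle and screwdriver around it where they are.

Things in the scene. Friction and masses are not known exactly. Their poses are not given: they have to be found in the camera images.
- board: Pale wooden board, fixed to the bench, 280 mm (its x) by 260 mm (its y), 24 mm thick, flat on top without rims; place and yaw vary. Origin at the centre of its underside, on the bench (z = 0); z up. Black tray fixed to its -y side. The three fittings and the jar start one in each of four lanes, board x -87, -29, 29, 87 mm (+-4), in any order; board y -20 to 70 mm.
- edge (a point): Middle of the board's top edge over the tray: board frame (0, -130, 24) mm; axes as the board's.
- tray (a point): Centre of the black tray's inner floor: board frame (0, -190, 4) mm; axes as the board's. Inside 280 mm along x, 120 mm along y (board y -130 to -250 mm); walls 5 mm thick, tops 34 mm above the bench, at its two x ends and its far -y side; none on the board's side, so parts pushed past the board's -y edge drop 20 mm into it.
- bolster: Loose brass block 30 x 20 x 14 mm (x, y, z), about 60 g, lying flat on the board at any yaw. Origin at its centre, 7 mm above the board.
- ferrule_center (a point): Centre of the loose copper ring (body ferrule), 30 mm outer and 20 mm inner diameter, 14 mm high, about 40 g, lying flat on the board; this point is 7 mm above the board.
- ferrule: The same copper ring; origin at the centre of its underside, z along the ring's axis.
- pommel: Loose round grey steel cap, 28 mm diameter, 14 mm high with a bevelled top, about 50 g, lying flat on the board. Origin at its centre, 7 mm above the board.
- jar: Amber glass jar with a white cap, 32 mm diameter, 45 mm high, loose, about 80 g, standing on the board among the fittings in one of the four lanes: leave it alone. Origin at the centre of its underside.
- anvil: Small red anvil with a steel top, loose, 0.9 kg, about 100 x 55 mm with its horn along its +x, 58 mm high, on the bench beyond the board's +x side: leave it. Origin at the centre of its underside.
- glue: White glue bottle with a green cap, 52 mm diameter, 120 mm high, loose, standing on the bench beyond the tray's far side: leave it. Origin at the centre of its underside.
- screwdriver: Screwdriver with a red handle, 170 mm long, lying along its x (handle to -x), loose, on the bench beside the board's +y side: leave it.

How it is judged:
By the outcome, as a careful person would: the job done as asked, in the order asked, and still so for the second after the job is handed in, with the robot touching nothing.
It also fails if it takes over 64 s, if anything falls off the work surface, if the arm or the gripper's body presses on something with over 40 N, if the wrist force passes 120 N, or if a joint passes its speed limit or range.

## Working session

There is one attempt and no reset: what is moved stays moved. The work goes in short steps, Python scripts to look and compute and a tool call to move; the robot and the scene stay as the last step left them, time stands still between calls to the robot, and variables do not carry over. Pictures are saved under pics/ and viewed, at most 10 in all, crops included, and the job is handed in when it is done.

Besides the shell and the picture viewer there is one more tool, called after "Emit:" as name(argument=value, ...) on one line, values as JSON. drive_tool: Moves the arm, as the interface text tells. Shift numbers are shares of 0.5 m and turn numbers shares of 45 degrees, none past 1 either way. Its arguments: {"type":"object","properties":{"plan":{"type":"array"},"fingers":{"type":"number"},"newtons":{"type":"number"}},"required":["plan"]}

```bash
mkdir -p pics
python3 - <<'E'
from plant import telemetry, optics
import cv2,numpy as np,pickle
d={}
for n in("top","side"):
    r=optics.get_image(n);d[n]=r
    cv2.imwrite(f"pics/{n}0.png",r["img"][...,::-1])
    R=cv2.Rodrigues(np.array(r["rvec"],float))[0];print(n,(-R.T@np.array(r["tvec"]).ravel()).round(),R.round(2).tolist())
pickle.dump(d,open("d0.pkl","wb"))
print(telemetry.sense())
E
```

```text
top [ 583.  -19. 1110.] [[-0.03, -1.0, -0.0], [-1.0, 0.03, -0.07], [0.07, -0.0, -1.0]]
side [ 357. -674.  744.] [[0.91, -0.41, 0.02], [-0.27, -0.62, -0.74], [0.31, 0.67, -0.67]]
{'clock': 0.1, 'joint_positions': array([-1.35601580e+00,  3.20228199e-01,  1.56558483e+00, -1.53076466e-05,
        1.25739986e+00, -1.99769178e-02]), 'joint_velocities': array([ 5.07050663e-05, -2.83892823e-03, -1.85865553e-03, -1.49692180e-03,
        3.45316464e-04,  7.68926948e-04]), 'effort': array([ 8.57219802e-04, -4.16408587e+01, -2.34704232e+01, -1.75881104e-05,
        4.94033564e-03,  1.64603239e-05]), 'eef_pos': array([ 133.66445107, -558.79615721,  230.55541245]), 'eef_rot': array([-3.11837449e+00, -3.67728640e-01,  2.70123366e-04]), 'force': array([ 0.28795796,  0.17197475, -0.163998  ]), 'wrist_torque': array([-0.02665074, -0.03404038, -0.04007523]), 'gripper_force': 0.0, 'finger_gap': 85.51071085651873}
```

View pics/top0.png

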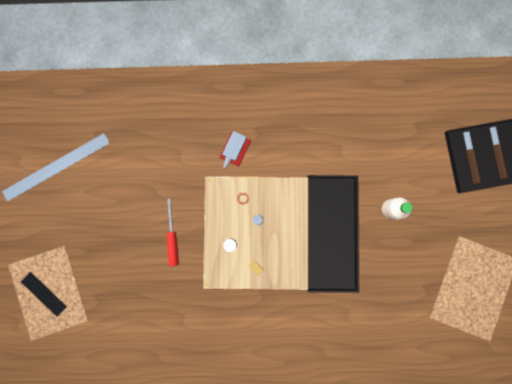

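View pics/side0.png

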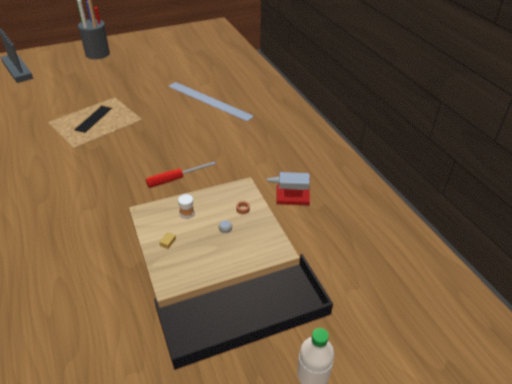

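The top view shows the board at px (204..308, 177..290) with the tray to its right. The ring is at (243,198), the pommel at (258,219), the jar at (230,245) and the bolster at (256,268). The side view agrees. Next I'll measure them by colour and ray casting.

```bash
cat > h.py <<'E'
import cv2,numpy as np
def ray(r,px,z):
    R=cv2.Rodrigues(np.array(r["rvec"],float))[0];t=np.array(r["tvec"],float).ravel()
    u=cv2.undistortPoints(np.array(px,float).reshape(-1,1,2),np.array(r["mtx"],float),None).reshape(-1,2)
    D=np.c_[u,np.ones(len(u))]@R;C=-R.T@t
    return C+D*((z-C[2])/D[:,2])[:,None]
def blobs(m,amin=15):
    n,l,s,c=cv2.connectedComponentsWithStats(m.astype(np.uint8))
    return [(c[i],s[i],l==i) for i in range(1,n) if s[i][4]>=amin]
def masks(img):
    h=cv2.cvtColor(img,cv2.COLOR_RGB2HSV).astype(int);H,S,V=h[...,0],h[...,1],h[...,2]
    return dict(pale=(S<130)&(V>165)&(H>8)&(H<30)&(S>40),brass=(S>150)&(V>120)&(H>16)&(H<32),copper=(S>100)&(V>70)&((H<10)|(H>174)),
      steel=(H>90)&(H<130)&(S>20)&(V>90),white=(S<35)&(V>190),black=(V<45))
E
python3 - <<'E'
from h import *
import pickle
d=pickle.load(open("d0.pkl","rb"))
for n in d:
    r=d[n];m=masks(r["img"])
    for k in m:
        B=blobs(m[k])
        if k in("pale","black"):
            b=max(B,key=lambda b:b[1][4]*(k=="pale" or 100<b[0][0]<400)); pts=cv2.findContours(b[2].astype(np.uint8),0,2)[0][0]
            rc=cv2.minAreaRect(pts);bp=cv2.boxPoints(rc)
            if k=="pale" and n=="side": bp=cv2.approxPolyDP(cv2.convexHull(pts),6,True).reshape(-1,2)
            print(n,k,b[1],ray(r,bp,24 if k=="pale" else 34)[:,:2].round().tolist())
        else:
            for c,s,_ in B:
                p=ray(r,[c],38 if k!="white" else 69)[0]
                if 380<p[0]<850 and abs(p[1])<250: print(n,k,c.round(1),s.tolist(),p[:2].round(1),"z31",ray(r,[c],31)[0][:2].round(1))
E
```

```text
top pale [    7   141   505   200 36882] [[309.0, 610.0], [805.0, 614.0], [766.0, -666.0], [272.0, -631.0]]
top copper [224.1 148.5] [219, 131, 13, 29, 57] [766.5  61.9] z31 [767.7  62.5]
top copper [241.5 152.7] [230, 138, 21, 28, 178] [754.4  18.7] z31 [755.6  18.9]
top copper [241.  194.5] [237, 193, 10, 6, 15] [649.7  22.7] z31 [650.1  23. ]
top copper [243.1 201.2] [238, 197, 10, 7, 16] [633.   17.9] z31 [633.3  18.2]
top copper [171.9 248.8] [166, 231, 13, 36, 377] [520.8 196.9] z31 [520.4 198.3]
top steel [233.4 146.3] [223, 132, 22, 35, 370] [771.2  38.4] z31 [772.4  38.8]
top steel [257.2 219.4] [253, 216, 9, 8, 57] [586.7 -15.6] z31 [586.7 -15.6]
top white [255.2 219.4] [252, 215, 9, 10, 24] [586.9 -11. ] z31 [587.  -10.7]
top white [229.3 245.1] [223, 239, 13, 13, 137] [527.3  52.9] z31 [525.3  55.5]
top black [309 177  48 114 499] [[410.0, -138.0], [689.0, -148.0], [685.0, -266.0], [406.0, -253.0]]
side pale [  129   177   170   124 12287] [[701.0, 113.0], [691.0, -145.0], [415.0, -134.0], [423.0, 121.0]]
side brass [167.1 243.2] [161, 237, 14, 11, 36] [466.6 -22.5] z31 [467.7 -16. ]
side copper [163.9 177.3] [146, 168, 37, 20, 404] [516.5 173.4] z31 [518.1 181.8]
side copper [292.3 196.2] [276, 184, 34, 22, 551] [753.    2.4] z31 [757.    9.1]
side copper [242.8 204.3] [237, 203, 12, 4, 20] [644.9  21.2] z31 [647.7  28.1]
side copper [243.7 211.1] [239, 209, 10, 4, 15] [638.6   1.5] z31 [641.3   8.2]
side steel [293.8 178. ] [280, 172, 29, 12, 288] [784.3  55.6] z31 [788.6  62.8]
side steel [224.8 223.8] [221, 221, 9, 7, 43] [588.8 -17.6] z31 [591.1 -11.1]
side white [185.1 198.6] [178, 194, 15, 10, 118] [530.2  53.2] z31 [540.   94.2]
side black [ 173  305  159   64 1541] [[404.0, -259.0], [689.0, -271.0], [684.0, -290.0], [404.0, -277.0]]
```

Board yaw is about -2° and its centre is about (557,-11). The bolster is near (467,-12), the ferrule (642,20), the pommel (587,-15) and the jar (527,53), so each fitting has a clear lane. First I'll turn the tool so its x lies along board +y and close the fingers to a 16 mm cradle.

Emit:
drive_tool(plan=[0,0,0,0,0,-0.155,0,0,0,0,0,-0.155,0,0,0,0,0,-0.155,0,0,0,0,0,-0.155,0,0,0,0,0,-0.155,0,0,0,0,0,-0.155,0,0,0,0,0,-0.155,0,0,0,0,0,-0.155], fingers=0.19, newtons=20)

```text
clock: 0.77
eef_pos: [133.7, -558.9, 230.8]
eef_rot: [-2.579, -1.792, -0.001]
force: [-0.2, 0.3, 0.1]
finger_gap: 15.8
gripper_force: 0.0
```

Emit:
drive_tool(plan=[0,0,0,0,0,-0.139,0,0,0,0,0,-0.139,0,0,0,0,0,-0.139,0,0,0,0,0,0])

```text
clock: 1.1
eef_pos: [133.7, -558.9, 230.8]
eef_rot: [-2.257, -2.184, -0.001]
force: [-0.1, -1.1, 0.3]
finger_gap: 16.5
gripper_force: 0.0
```

```bash
cat >> h.py <<'E'
C=np.array([557.5,-11.]);YAW=np.radians(-2.0)
bx=np.array([np.cos(YAW),np.sin(YAW)]);by=np.array([-bx[1],bx[0]])
def board(p): q=np.array(p)[:2]-C; return np.array([q@bx,q@by])
def go(bxy,z):
    from plant import telemetry
    s=telemetry.sense();R=cv2.Rodrigues(np.array(s["eef_rot"]))[0]
    w=np.r_[C+bx*bxy[0]+by*bxy[1],z]
    print("t",s["clock"],"tcp",s["eef_pos"].round(1),"board",board(s["eef_pos"]).round(1),"xyaw",np.degrees(np.arctan2(R[1,0],R[0,0])).round(2),"tilt",R[:,2].round(3),"gap",round(s["finger_gap"],1),"F",s["force"].round(1))
    print("shift tool",(R.T@(w-s["eef_pos"])/500).round(4),"mm",(R.T@(w-s["eef_pos"])).round(1))
E
python3 - <<'E'
from h import *
import pickle
d=pickle.load(open("d0.pkl","rb"));r=d["top"]
im=r["img"][160:300,195:365];cv2.imwrite("pics/crop0.png",cv2.resize(im,None,fx=4,fy=4,interpolation=2)[...,::-1])
for n,p in dict(bol=(467,-12),fer=(642,20),pom=(587,-15.5),jar=(528,53)).items(): print(n,board(p).round(1))
for c in[(701,113),(691,-145),(415,-134),(423,121)]:print(board(c).round(1))
go((-89,30),120)
E
```

```text
bol [-90.4  -4.2]
fer [83.4 33.9]
pom [29.6 -3.5]
jar [-31.7  62.9]
[139.1 128.9]
[ 138.1 -129.3]
[-138.1 -127.9]
[-139.   127.2]
t 1.1 tcp [ 133.7 -558.9  230.8] board [-404.4 -562.4] xyaw 88.12 tilt [-0.     0.001 -1.   ] gap 16.5 F [-0.1 -1.1  0.3]
shift tool [1.1833 0.6333 0.2226] mm [591.6 316.7 111.3]
```

View pics/crop0.png

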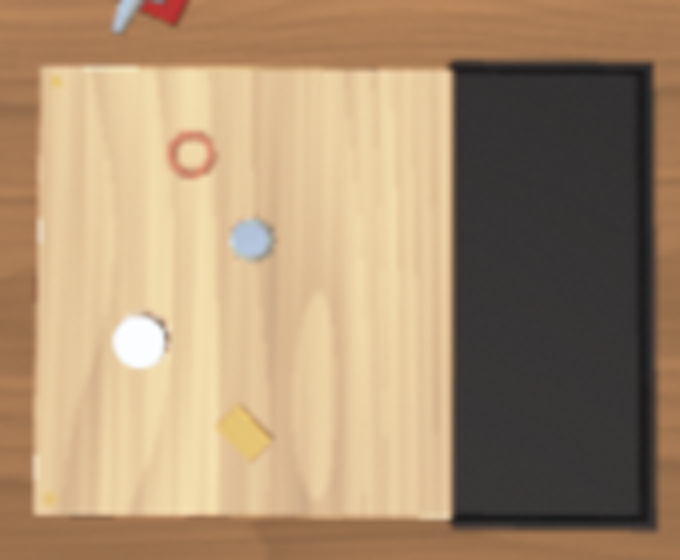

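The crop confirms the layout. The bolster lies diagonally at crop (245,432), the ring is at (191,155), the pommel at (251,240) and the jar at (139,341). Moving above the spot behind the bolster.

Emit:
drive_tool(plan=[0.06,0.0317,0.011,0,0,0,0.06,0.0317,0.011,0,0,0,0.06,0.0317,0.011,0,0,0,0.06,0.0317,0.011,0,0,0,0.06,0.0317,0.011,0,0,0,0.06,0.0317,0.011,0,0,0,0.06,0.0317,0.011,0,0,0,0.06,0.0317,0.011,0,0,0])

```text
clock: 1.77
eef_pos: [269.1, -322.2, 187.0]
eef_rot: [2.264, 2.178, 0.0]
force: [1.0, -1.2, -0.2]
finger_gap: 15.9
gripper_force: 0.0
```

Emit:
drive_tool(plan=[0.06,0.0317,0.011,0,0,0,0.06,0.0317,0.011,0,0,0,0.06,0.0317,0.011,0,0,0,0.06,0.0317,0.011,0,0,0,0.06,0.0317,0.011,0,0,0,0.06,0.0317,0.011,0,0,0,0.06,0.0317,0.011,0,0,0,0.06,0.0317,0.011,0,0,0])

```text
clock: 2.43
eef_pos: [404.2, -86.7, 143.1]
eef_rot: [2.263, 2.179, -0.0]
force: [0.1, -1.0, -0.6]
finger_gap: 15.8
gripper_force: 0.0
```

Emit:
drive_tool(plan=[0.06,0.0317,0.011,0,0,0,0.06,0.0317,0.011,0,0,0,0.06,0.0317,0.011,0,0,0,0.04,0.02,0.011,0,0,0,0,0,0,0,0,0])

```text
clock: 2.85
eef_pos: [466.7, 22.7, 120.3]
eef_rot: [-2.258, -2.183, -0.001]
force: [1.0, -0.6, -0.8]
finger_gap: 16.3
gripper_force: 0.0
```

```bash
python3 -c "
from h import *
go((-90,36),28)"
```

```text
t 2.85 tcp [466.7  22.7 120.3] board [-91.9  30.5] xyaw 88.07 tilt [ 0.     0.001 -1.   ] gap 16.3 F [ 1.  -0.6 -0.8]
shift tool [0.0107 0.0038 0.1847] mm [ 5.4  1.9 92.4]
```

Emit:
drive_tool(plan=[0.011,0.004,0.02,0,0,0,0,0,0.035,0,0,0,0,0,0.035,0,0,0,0,0,0.035,0,0,0,0,0,0.03,0,0,0,0,0,0.018,0,0,0,0,0,0.01,0,0,0,0,0,0,0,0,0])

```text
clock: 3.52
eef_pos: [466.5, 24.5, 28.9]
eef_rot: [-2.26, -2.18, 0.003]
force: [0.2, -0.8, 0.5]
finger_gap: 16.2
gripper_force: 0.0
```

Run:
```python
from h import *
from plant import optics
r=optics.get_image("side");im=r["img"][150:370,120:340]
cv2.imwrite("pics/s1.png",cv2.resize(im,(600,600),interpolation=2)[...,::-1])
go((-90,-155),28)
```

```text
t 3.5667 tcp [467.1  24.6  29.7] board [-91.6  32.5] xyaw 87.95 tilt [-0. -0. -1.] gap 16.6 F [ 0.6 -0.1 -0.2]
shift tool [-0.3749  0.0034  0.0034] mm [-187.5    1.7    1.7]
```

View pics/s1.png

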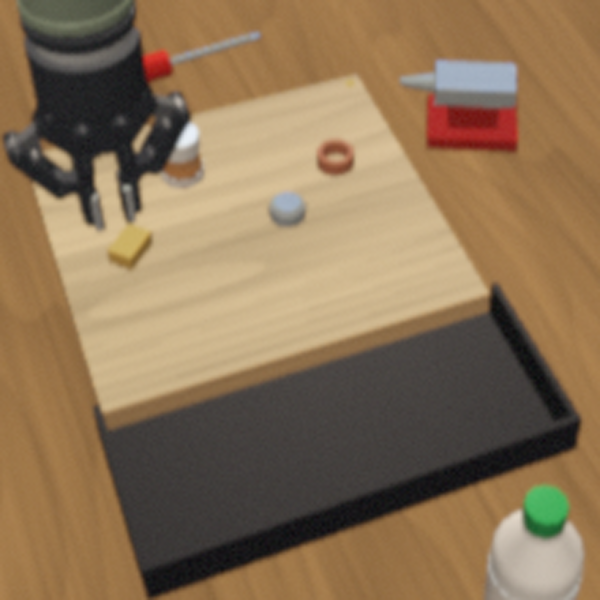

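The view shows the fingers, at about (112,213) in the crop, just behind the bolster at (130,243), with the jar clear. The bolster sits slightly to +x, so I'll shift 4 mm and push.

Emit:
drive_tool(plan=[0,0.008,0.002,0,0,0,-0.01,0,0,0,0,0,-0.015,0,0,0,0,0,-0.02,0,0,0,0,0,-0.02,0,0,0,0,0,-0.02,0,0,0,0,0,-0.02,0,0,0,0,0,-0.02,0,0,0,0,0])

```text
clock: 4.23
eef_pos: [469.1, -38.7, 28.9]
eef_rot: [2.26, 2.182, 0.0]
force: [-0.2, 0.8, 1.9]
finger_gap: 16.1
gripper_force: 0.9
```

Run:
```python
from h import *
from plant import optics
r=optics.get_image("side");im=r["img"][150:370,120:340]
cv2.imwrite("pics/s2.png",cv2.resize(im,(600,600),interpolation=2)[...,::-1])
go((-88,-152),28)
```

```text
t 4.2833 tcp [469.2 -40.   28.9] board [-87.3 -32.1] xyaw 87.96 tilt [ 0.    -0.001 -1.   ] gap 15.9 F [ 0.2 -1.5 -0.5]
shift tool [-0.2398 -0.0013  0.002 ] mm [-119.9   -0.6    1. ]
```

View pics/s2.png

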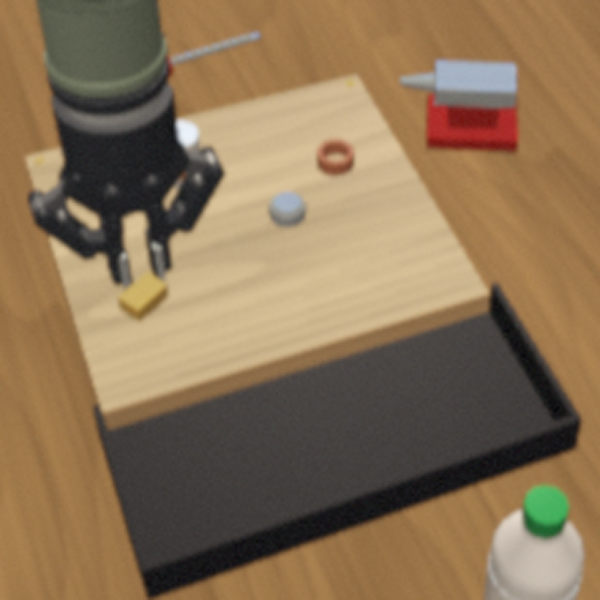

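The bolster has squared up on the fingers at crop (143,296), so I'll continue over the edge.

Emit:
drive_tool(plan=[-0.02,0,0,0,0,0,-0.024,0,0,0,0,0,-0.024,0,0,0,0,0,-0.024,0,0,0,0,0,-0.024,0,0,0,0,0,-0.024,0,0,0,0,0,-0.024,0,0,0,0,0,-0.024,0,0,0,0,0])

```text
clock: 4.95
eef_pos: [465.8, -132.7, 28.7]
eef_rot: [2.259, 2.183, -0.0]
force: [0.8, 0.6, 0.5]
finger_gap: 16.3
gripper_force: 0.1
```

Emit:
drive_tool(plan=[-0.024,0,0,0,0,0,-0.024,0,0,0,0,0,-0.006,0,0,0,0,0,0,0,0,0,0,0,0,0,-0.03,0,0,0,0,0,-0.05,0,0,0,0,0,-0.06,0,0,0,0,0,-0.06,0,0,0])

```text
clock: 5.62
eef_pos: [463.7, -157.7, 129.1]
eef_rot: [-2.257, -2.181, 0.003]
force: [-0.3, -0.5, -0.7]
finger_gap: 16.2
gripper_force: 0.0
```

Run:
```python
from h import *
from plant import optics
r=optics.get_image("top")
m=masks(r["img"])
for k,z in(("brass",11),("copper",38),("steel",38),("white",69)):
    for c,s,_ in blobs(m[k],8):
        p=ray(r,[c],z)[0]
        if 400<p[0]<720 and -280<p[1]<120: print(k,c.round(1),s.tolist(),"board",board(p).round(1))
im=r["img"][150:310,185:385];cv2.imwrite("pics/t2.png",cv2.resize(im,(750,600),interpolation=2)[...,::-1])
go((85,70),110)
```

```text
copper [242.6 198.1] [238, 193, 10, 11, 28] board [82. 33.]
steel [257.2 219.4] [253, 216, 9, 8, 57] board [29.3 -3.6]
white [254.4 221.4] [252, 218, 8, 6, 14] board [24.6  2.9]
white [229.3 245.1] [223, 239, 13, 13, 137] board [-32.4  62.8]
t 5.6667 tcp [ 467.5 -159.   135.1] board [ -84.8 -151.1] xyaw 88.06 tilt [ 0.008 -0.003 -1.   ] gap 16.6 F [ 2.3 -0.2  3.2]
shift tool [0.442  0.3395 0.0517] mm [221.  169.8  25.8]
```

View pics/t2.png

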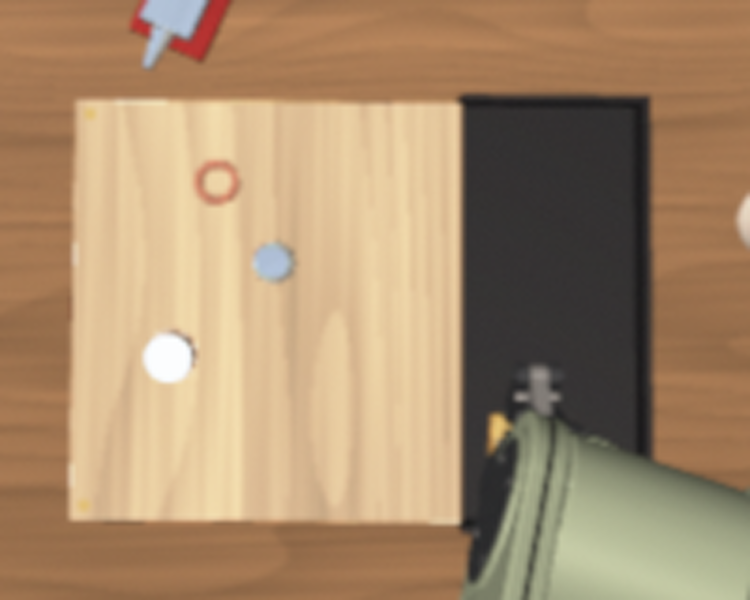

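The bolster is in the tray, showing yellow at (498,430) in the crop. The ring, pommel and jar are untouched. Next is the ferrule.

Emit:
drive_tool(plan=[0.03,0.02,0,0,0,0,0.055,0.043,0,0,0,0,0.06,0.047,0,0,0,0,0.06,0.047,0,0,0,0,0.06,0.047,0,0,0,0,0.06,0.047,0,0,0,0,0.06,0.047,0,0,0,0,0.05,0.038,0,0,0,0])

```text
clock: 6.33
eef_pos: [641.1, 55.8, 127.9]
eef_rot: [-2.257, -2.184, 0.001]
force: [0.2, -0.3, -0.6]
finger_gap: 16.3
gripper_force: 0.0
```

Emit:
drive_tool(plan=[0,0,0.02,0,0,0,0,0,0,0,0,0])

```text
clock: 6.5
eef_pos: [639.1, 54.7, 116.0]
eef_rot: [-2.254, -2.184, 0.006]
force: [-1.0, 0.4, -0.5]
finger_gap: 16.1
gripper_force: 0.0
```

```bash
python3 -c "
from h import *
go((84,66),28)"
```

```text
t 6.5 tcp [639.1  54.7 116. ] board [79.3 68.5] xyaw 88.2 tilt [-0.005 -0.001 -1.   ] gap 16.1 F [-1.   0.4 -0.5]
shift tool [-0.0048  0.0103  0.176 ] mm [-2.4  5.1 88. ]
```

Emit:
drive_tool(plan=[0,0.008,0.025,0,0,0,0,0,0.035,0,0,0,0,0,0.035,0,0,0,0,0,0.03,0,0,0,0,0,0.025,0,0,0,0,0,0.015,0,0,0,0,0,0,0,0,0,0,0,0,0,0,0])

```text
clock: 7.17
eef_pos: [643.9, 52.1, 36.0]
eef_rot: [-2.26, -2.181, 0.001]
force: [0.4, 0.3, 0.1]
finger_gap: 16.0
gripper_force: 0.0
```

Run:
```python
from h import *
from plant import optics
r=optics.get_image("side");im=r["img"][150:370,120:340]
cv2.imwrite("pics/s3.png",cv2.resize(im,(600,600),interpolation=2)[...,::-1])
go((84,-152),28)
```

```text
t 7.2167 tcp [644.5  52.4  36.8] board [84.8 66.4] xyaw 87.97 tilt [ 0.001 -0.    -1.   ] gap 16.4 F [ 0.6  0.4 -0.6]
shift tool [-0.4367 -0.0013  0.0176] mm [-218.4   -0.7    8.8]
```

View pics/s3.png

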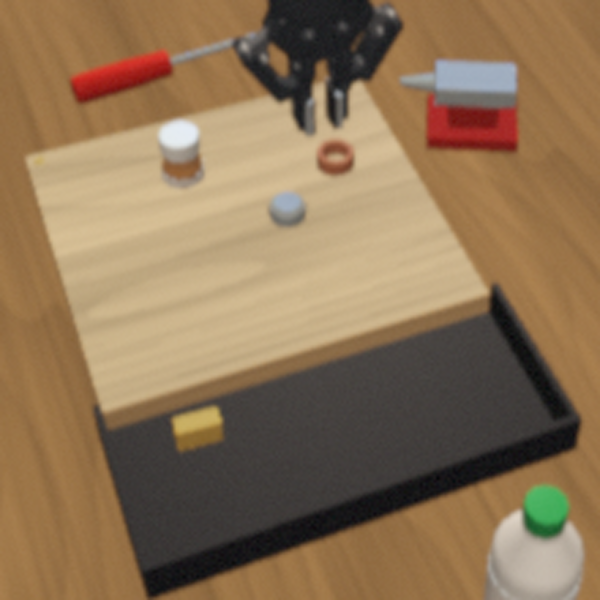

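The bolster lies in the tray at (198,428). The fingers, tips at (323,126), line up behind the ring at (335,157). Lowering and pushing.

Emit:
drive_tool(plan=[0,0,0.016,0,0,0,0,0,0,0,0,0,-0.01,0,0,0,0,0,-0.015,0,0,0,0,0,-0.02,0,0,0,0,0,-0.02,0,0,0,0,0,-0.02,0,0,0,0,0,-0.02,0,0,0,0,0])

```text
clock: 7.88
eef_pos: [642.6, -0.9, 28.5]
eef_rot: [2.26, 2.182, 0.0]
force: [-0.0, 0.6, 0.3]
finger_gap: 16.3
gripper_force: 0.3
```

Emit:
drive_tool(plan=[-0.024,0,0,0,0,0,-0.024,0,0,0,0,0,-0.024,0,0,0,0,0,-0.024,0,0,0,0,0,-0.024,0,0,0,0,0,-0.024,0,0,0,0,0,-0.024,0,0,0,0,0,-0.024,0,0,0,0,0])

```text
clock: 8.55
eef_pos: [639.2, -96.7, 28.3]
eef_rot: [-2.26, -2.183, 0.0]
force: [0.3, 0.6, 1.2]
finger_gap: 16.3
gripper_force: 0.4
```

Run:
```python
from h import *
from plant import optics
r=optics.get_image("side");m=masks(r["img"])
for c,s,_ in blobs(m["copper"],8):
    p=ray(r,[c],31)[0]
    print(c.round(1),s.tolist(),board(p).round(1))
go((84,-152),28)
```

```text
[16.  23.8] [14, 22, 6, 5, 8] [-322.6 1197.1]
[163.9 177.3] [146, 168, 37, 20, 401] [-46.  191.2]
[298.7 196. ] [286, 189, 24, 17, 326] [212.1  22.5]
[268.1 249.8] [262, 248, 12, 5, 17] [ 88.4 -96.6]
[271.1 258.2] [269, 257, 5, 3, 8] [  85.4 -118.6]
t 8.6 tcp [639.2 -98.9  28.3] board [ 84.7 -85. ] xyaw 87.95 tilt [ 0.    -0.002 -1.   ] gap 16.4 F [ 0.4 -2.5  0.3]
shift tool [-0.134  -0.0014  0.0008] mm [-67.   -0.7   0.4]
```

Ring is riding well in the cradle. I'll finish this push and rise.

Emit:
drive_tool(plan=[-0.02,0,0,0,0,0,-0.024,0,0,0,0,0,-0.024,0,0,0,0,0,-0.024,0,0,0,0,0,-0.024,0,0,0,0,0,-0.02,0,0,0,0,0,0,0,0,0,0,0,0,0,0,0,0,0])

```text
clock: 9.27
eef_pos: [636.7, -164.5, 28.4]
eef_rot: [-2.261, -2.181, 0.0]
force: [-1.1, 1.0, 0.2]
finger_gap: 15.7
gripper_force: 0.0
```

Emit:
drive_tool(plan=[0,0,-0.03,0,0,0,0,0,-0.05,0,0,0,0,0,-0.05,0,0,0,0,0,-0.05,0,0,0,0,0,-0.02,0,0,0,0,0,0,0,0,0])

```text
clock: 9.77
eef_pos: [638.1, -163.5, 130.7]
eef_rot: [2.256, 2.18, 0.004]
force: [1.3, -0.3, 0.3]
finger_gap: 16.2
gripper_force: 0.0
```

Run:
```python
from h import *
from plant import optics
r=optics.get_image("side");im=r["img"][150:370,120:340]
cv2.imwrite("pics/s4.png",cv2.resize(im,(600,600),interpolation=2)[...,::-1])
go((29,34),110)
```

```text
t 9.8167 tcp [ 637.  -163.3  128.6] board [  84.7 -149.4] xyaw 88.04 tilt [ 0.001 -0.    -1.   ] gap 16.3 F [-0.3 -0.  -0. ]
shift tool [ 0.3669 -0.1113  0.037 ] mm [183.5 -55.6  18.5]
```

View pics/s4.png

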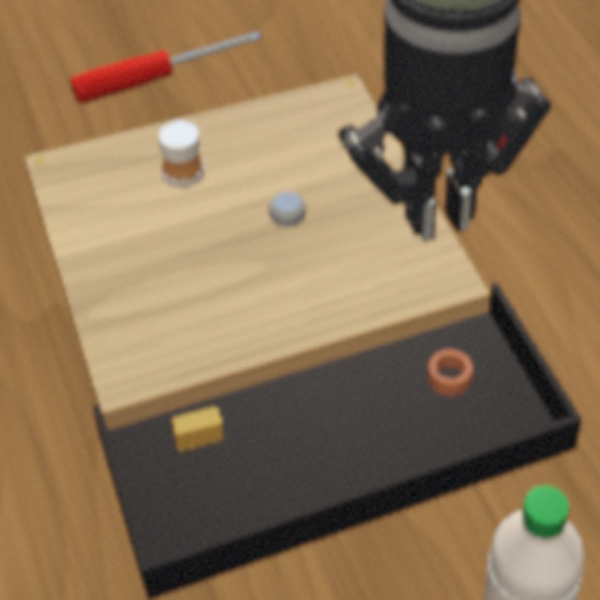

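The ring lies flat in the tray at (450,371). Now the pommel.

Emit:
drive_tool(plan=[0.03,-0.01,0,0,0,0,0.05,-0.015,0,0,0,0,0.06,-0.018,0,0,0,0,0.06,-0.018,0,0,0,0,0.06,-0.018,0,0,0,0,0.06,-0.018,0,0,0,0,0.045,-0.013,0,0,0,0,0,0,0,0,0,0])

```text
clock: 10.48
eef_pos: [584.8, 25.6, 126.0]
eef_rot: [-2.251, -2.184, 0.005]
force: [-0.6, 0.3, -0.6]
finger_gap: 16.1
gripper_force: 0.0
```

Emit:
drive_tool(plan=[0,0,0.03,0,0,0,0,0,0.04,0,0,0,0,0,0.04,0,0,0,0,0,0.04,0,0,0,0,0,0.03,0,0,0,0,0,0.01,0,0,0,0,0,0,0,0,0,0,0,0,0,0,0])

```text
clock: 11.15
eef_pos: [587.9, 20.9, 32.8]
eef_rot: [-2.259, -2.182, 0.002]
force: [0.5, 0.3, -0.0]
finger_gap: 16.7
gripper_force: 0.0
```

Run:
```python
from h import *
from plant import optics
r=optics.get_image("side");im=r["img"][150:370,120:340]
cv2.imwrite("pics/s5.png",cv2.resize(im,(600,600),interpolation=2)[...,::-1])
go((30,-152),28)
```

```text
t 11.2 tcp [588.5  20.9  33.6] board [29.9 33. ] xyaw 88.02 tilt [ 0. -0. -1.] gap 16.3 F [-0.3  0.1  0.5]
shift tool [-3.70e-01  2.00e-04  1.12e-02] mm [-1.85e+02  1.00e-01  5.60e+00]
```

View pics/s5.png

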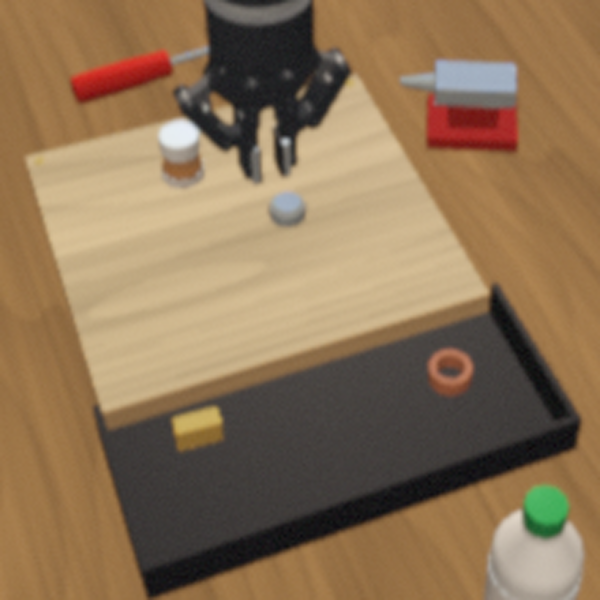

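The finger midpoint at (272,177) lines up with the pommel at (287,209) and the jar is clear. Pushing.

Emit:
drive_tool(plan=[0,0,0.01,0,0,0,0,0,0,0,0,0,-0.01,0,0,0,0,0,-0.015,0,0,0,0,0,-0.02,0,0,0,0,0,-0.02,0,0,0,0,0,-0.02,0,0,0,0,0,-0.02,0,0,0,0,0])

```text
clock: 11.87
eef_pos: [586.5, -32.9, 28.5]
eef_rot: [2.26, 2.182, 0.0]
force: [-0.0, 1.2, 0.9]
finger_gap: 16.5
gripper_force: 0.4
```

Emit:
drive_tool(plan=[-0.02,0,0,0,0,0,-0.024,0,0,0,0,0,-0.024,0,0,0,0,0,-0.024,0,0,0,0,0,-0.024,0,0,0,0,0,-0.024,0,0,0,0,0,-0.024,0,0,0,0,0,-0.024,0,0,0,0,0])

```text
clock: 12.53
eef_pos: [583.1, -126.8, 28.3]
eef_rot: [2.26, 2.183, -0.0]
force: [0.0, 0.5, 0.9]
finger_gap: 16.3
gripper_force: 0.3
```

Run:
```python
from h import *
from plant import optics
r=optics.get_image("side");m=masks(r["img"])
for c,s,_ in blobs(m["steel"],8):
    p=board(ray(r,[c],33)[0])
    if abs(p[0])<140: print(c.round(1),s.tolist(),p.round(1))
go((30,-152),28)
```

```text
t 12.5833 tcp [ 583.2 -128.9   28.3] board [  29.8 -116.9] xyaw 87.96 tilt [ 0.    -0.002 -1.   ] gap 16.3 F [-0.1 -1.5  1.1]
shift tool [-0.0702  0.0004  0.0007] mm [-35.1   0.2   0.4]
```

Emit:
drive_tool(plan=[-0.024,0,0,0,0,0,-0.024,0,0,0,0,0,-0.02,0,0,0,0,0,0,0,0,0,0,0,0,0,-0.03,0,0,0,0,0,-0.05,0,0,0,0,0,-0.06,0,0,0,0,0,-0.06,0,0,0])

```text
clock: 13.25
eef_pos: [581.4, -159.2, 128.8]
eef_rot: [-2.258, -2.182, 0.001]
force: [-0.4, -0.3, -0.4]
finger_gap: 15.7
gripper_force: 0.0
```

Emit:
drive_tool(plan=[0.03,0,-0.04,0,0,0,0.05,0,-0.04,0,0,0,0.05,0,-0.02,0,0,0,0.05,0,0,0,0,0,0.02,0,0,0,0,0,0,0,0,0,0,0])

```text
clock: 13.75
eef_pos: [585.2, -57.5, 178.3]
eef_rot: [-2.256, -2.186, 0.0]
force: [0.7, -0.6, -0.7]
finger_gap: 16.4
gripper_force: 0.0
```

Run:
```python
from h import *
from plant import optics
r=optics.get_image("side");im=r["img"][90:380,110:360]
cv2.imwrite("pics/s6.png",cv2.resize(im,(517,600),interpolation=2)[...,::-1])
go((0,0),200)
```

```text
t 13.8 tcp [585.2 -58.9 178. ] board [ 29.4 -46.9] xyaw 88.14 tilt [-0.001 -0.001 -1.   ] gap 16.4 F [-0.4 -2.   0.2]
shift tool [ 0.094  -0.0585 -0.0441] mm [ 47.  -29.2 -22. ]
```

View pics/s6.png

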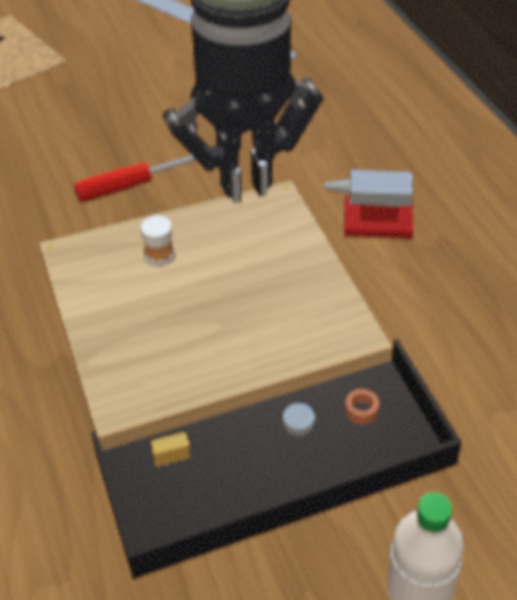

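All three fittings are in the tray: bolster (170,449), pommel (298,418) and ring (362,406). The jar is still standing at (158,240), and the anvil, glue and screwdriver haven't moved. The gripper is clear at z 178.

```bash
python3 -c "
from plant import workorder
print(workorder.job_done())"
```

```text
the job is handed in; nothing more can be done
None
```

The job is handed in: the bolster, ferrule and pommel were pushed, in that order, into the catch tray, and the last side picture shows all three lying there with the jar standing and the anvil, glue bottle and screwdriver in place.

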